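# Focus the light unit and hold its shutter rod open at the mark

## Robot

A 6-joint arm with a two-finger parallel gripper is mounted at the origin on a cart in front of the work surface, level with it; the furniture and walls round the work are solid. World frame = base frame: x ahead of the robot, y to its left, z up, the work surface at z = 0. Lengths are in m, angles in rad, forces in N, time in s.
With the tool pointing down it reaches from about 0.375 to 0.9 m from the base axis. Payload 3.1 kg.
Tool frame: the origin (TCP) lies at the very end of the fingers, on their centre line; the grasp point (between the pads) lies 19 mm behind it; z points along the fingers, y is the direction in which the jaws open and shut (so a half turn about z gives the same grasp; the last joint's range is limited). The gripper opens to 85 mm and grips with 20 to 120 N. Pads are 22 mm wide; open, the fingers measure 114 mm over their backs; the gripper's body (76 mm by 85 mm) begins 54 mm behind the grasp point. The pads swing forward as they close: fully open they stand 13 mm farther back than shut.
Start: joints at [1.155, 0.527, 1.433, -0, 1.181, -0.178], TCP at [0.147, 0.607, 0.231] pointing down, gripper open.
Joint ranges: [-3.08, 3.08], [-0.75, 2.2], [0.22, 2.44], [-1.43, 4.57], [0, 2.65], [-2.85, 2.85]. Speed limits (rad/s): [2.79, 2.79, 3.14, 3.14, 3.14, 3.14].

## Interface

Orientations are given as a unit quaternion [x, y, z, w].
In Python, from station import manip gives the robot as it stands. The module is installed in compiled form; this text tells all that it offers.
- The arm moves only by the tool send_rows, never from a script. Its argument "commands" is a list of rows, each an object with "delta_pos": the shift along the world's x, y, z in cm, a list of three; "yaw": the turn about the world's z in rad. A call has 1 to 10 rows; each row shifts and turns the pose as measured when the row begins; what a row does not reach is not made up. A row lasts 1/8 s, in which the tool goes at most 62.5 mm and 10.7 degrees, less where a joint would pass 70% of its speed; a pose out of reach is approached as far as the arm can. A call is refused whole if a number of a shift passes 6.25 or a number of a turn 0.188, either way. A call with a gripper value outside its range is refused whole. "grip" is the closure, from -1 (fully open) to 1 (shut), set as the call begins (left out, the last holds). The fingers move at their own pace and stop on an object; "force" is the grip in N (left out, the last holds). Time passes only in rows, so rows that do not move let the fingers close. It gives the time, the measured TCP pose, the force and the opening at its end, in the units of the state.
- manip.sense(): the state, without advancing time (a new reading comes with each control period).
- manip.snapshot(name): name is "scene" or "top" or "wrist"; returns the picture (400x640x3 uint8, blue, green, red); there is no depth.
- manip.get_calibration(name): a dict with "fx", "fy", "cx", "cy" (pixels), "world_to_cam" (4x4, takes a point from world to camera coordinates); the wrist camera has in their place "mount" (4x4, takes a point from camera to tool coordinates, whose origin is the TCP and whose axes are the flange's). Camera axes: x right, y down, z forward; pixel columns grow to the right and rows downward; lengths in m; the calibration is good to about 2 mm. A picture is of the moment at which its call begins: read the wrist's pose just before it. get_calibration takes no time and is no camera call.
- manip.sign_off(): hands the job in, once; it reports no verdict.
The state is a dict: "t": time; "q": joint angles; "qd": joint speeds; "tau": joint torques, N m; "tcp_pos": TCP position; "tool_rot": TCP orientation; "force": force on the tool from outside, world axes, zero at the start; "ft_torque": the same for the moment, N m; "finger_gap": opening from 0.0 (shut) to 1.0 (fully open).
Only numpy, scipy, OpenCV 4.12 (cv2) and the standard library are available. Lean on these libraries where they do the work, as an engineer would, in place of code of your own. Each camera call takes 0.05 s, during which the arm holds its last target. There are 200 camera calls.

## Task

Get the bench light unit ready for a reading: first turn the focus knob on top until its pointer nose points at the dark steel index tab on the rim of the dial. Then grip the sprung shutter rod, pull it out until the pointer blade under its grip stands in line between the two ears of the length marker, and finish while still holding it there, because the spring draws it back in as soon as it is let go. Leave the knob at its tab and do not disturb the beaker, the timer, the vial and the brass weight round the unit.

Things in the scene. Friction and masses are not known exactly. Their poses are not given: they have to be found in the camera images.
- light_unit: Fixed white housing, top at z = 85 mm. Origin on the bench under the knob's axis; x points to the rear, so the rod comes out of the front towards -x. It fills x = -50 to 110, y = -48 to 48 mm (foot plate to x = -65 to 135, y = -58 to 58 mm, 8 mm high). A 12 mm radius outer tube goes on to x = -85 mm at 62 mm height; under the rod an aluminium rail, 36 mm wide, 10 mm high, reaches to x = -235 mm
- focus_knob (a joint): Angle of the black focus knob (rad) about the vertical axis, positive anticlockwise seen from above, range -1.6 to 1.6; at 0 its pointer nose points along the unit's +x. It stays where it is left (friction about 0.04 N m)
- knob_grip (a point): Middle of the knob's grip bar, on the knob's axis, 116 mm above the bench. The bar is 42 mm long, 13 mm thick and 32 mm high (94 to 126 mm above the bench), lying along the point's x axis, which points to the pointer nose; a white line on its top runs from the middle to the nose end; below it is a disc of 24 mm radius. To be gripped across its 13 mm from above
- knob_tip (a point): Tip of the knob's pointer nose, a 3 mm rib at the foot of the knob, 32 mm from the knob's axis; x axis points outwards from the knob's axis through the nose
- index_tab: Fixed T-shaped dark steel tab on the dial plate, 33 to 50 mm from the knob's axis, 4 mm high (top 92 mm above the bench). Origin on the knob's axis at the dial's surface (88 mm above the bench); its x axis points from the knob's axis to the tab. The knob has to turn 0.35 to 1.4 rad to it, always anticlockwise seen from above
- pull_grip: Dark steel spool-shaped grip on the rod's end. Origin at the middle of its neck on the rod's axis, 62 mm above the bench; at rest 125 mm in front of the knob's axis; axes parallel to the unit's: it is pulled along its own -x. The neck is 14 mm wide (y), 18 mm high and 34 mm long (x) between a rear flange of 13 mm radius and a front disc of 18 mm radius.
- blade (a point): Lower end of the thin pointer blade (3 mm thick, 8 mm wide) which hangs under the front disc, 20 mm in front of (-x) and 32 mm below the grip's origin. The rod can be pulled out 75 mm to its end stop; its inner spring pulls it back with about 4 N at rest and 1 N more for each 10 mm
- length_marker: Fixed black saddle clip on the rail with two upright steel ears (each 8 mm wide, 4 mm thick along the rod, top 34 mm above the bench), 16 mm clear between them. Origin on the rail's top, 10 mm above the bench, midway in the plane of the ears; axes parallel to the unit's. It stands 30 to 60 mm of pull from the blade's rest position; the blade passes between the ears without touching
- beaker: Bystander: glass beaker, 49 mm wide, 58 mm high; origin under its centre
- timer: Bystander: flat lab timer, 66 x 62 x 15 mm; origin under its centre
- vial: Bystander: sample vial with cap, 25 mm wide, 55 mm high; origin under its centre
- weight: Bystander: brass check weight with knob, 25 mm wide, 34 mm high; origin under its centre

How it is judged:
By the outcome, as a careful person would: the job done as asked, in the order asked, and still so for the second after the job is handed in, while the arm keeps its last pose, push and grip.
It also fails if it takes over 35 s, if anything falls off the work surface, if the arm or the gripper's body presses on something with over 40 N, if the wrist force passes 120 N, or if a joint passes its speed limit or range.

## Working session

There is one attempt and no reset: what is moved stays moved. The work goes in short steps, Python scripts to look and compute and a tool call to move; the robot and the scene stay as the last step left them, time stands still between calls to the robot, and variables do not carry over. Pictures are saved under pics/ and viewed, about 8 in all and at most 12, crops included, and the job is handed in when it is done.

Besides the shell and the picture viewer there is one more tool, called after "Emit:" as name(argument=value, ...) on one line, values as JSON. send_rows: Moves the arm, as the interface text tells. Its arguments: {"type":"object","properties":{"commands":{"type":"array","items":{"type":"object","properties":{"delta_pos":{"type":"array","items":{"type":"number"}},"yaw":{"type":"number"}}}},"grip":{"type":"number"},"force":{"type":"number"}},"required":["commands"]}

```bash
mkdir -p pics
cat > h.py <<'E'
import numpy as np, cv2
from station import manip
from scipy.spatial.transform import Rotation as R
def snap(name,fn,crop=None,scale=1):
    s=manip.sense(); im=manip.snapshot(name); np.save('pics/'+fn+'.npy',im)
    if crop: x0,y0,x1,y1=crop; im=im[y0:y1,x0:x1]
    if scale!=1: im=cv2.resize(im,None,fx=scale,fy=scale,interpolation=cv2.INTER_CUBIC)
    cv2.imwrite('pics/'+fn+'.png',im); return s
def cam(name,s=None):
    c=manip.get_calibration(name); K=np.array([[c['fx'],0,c['cx']],[0,c['fy'],c['cy']],[0,0,1]])
    if name=='wrist':
        T=np.eye(4);T[:3,:3]=R.from_quat(s['tool_rot']).as_matrix();T[:3,3]=s['tcp_pos']
        return K,T@np.array(c['mount'])
    return K,np.linalg.inv(np.array(c['world_to_cam']))
def at_z(name,px,z,s=None):
    K,T=cam(name,s); d=T[:3,:3]@np.linalg.inv(K)@np.array([px[0],px[1],1.]); o=T[:3,3]
    return o+d*(z-o[2])/d[2]
def proj(name,p,s=None):
    K,T=cam(name,s); q=np.linalg.inv(T)@np.append(p,1); u=K@q[:3]; return u[:2]/u[2]
E
python3 - <<'E'
from h import *
s=snap('top','top0');snap('scene','scene0')
print({k:np.round(v,3) for k,v in s.items()})
for n in('top','scene'):print(n,np.round(cam(n)[1],3).tolist(),cam(n)[0].tolist())
E
```

```text
{'t': np.float64(0.0), 'q': array([ 1.155,  0.528,  1.434,  0.   ,  1.181, -0.178]), 'qd': array([-0.   ,  0.001, -0.001,  0.002,  0.001,  0.   ]), 'tau': array([-2.0000e-03, -4.4235e+01, -1.7803e+01, -0.0000e+00,  8.0000e-03,
        0.0000e+00]), 'tcp_pos': array([0.147, 0.607, 0.23 ]), 'tool_rot': array([ 0.119,  0.993, -0.001, -0.   ]), 'force': array([ 0.17 , -0.081,  0.13 ]), 'ft_torque': array([0.026, 0.006, 0.031]), 'finger_gap': np.float64(1.005)}
top [[-0.016, -0.997, 0.073, 0.508], [-0.999, 0.019, 0.031, -0.208], [-0.032, -0.072, -0.997, 1.202], [0.0, 0.0, 0.0, 1.0]] [[386.5767938607751, 0.0, 316.44003708492556], [0.0, 386.5767938607751, 200.68861906939026], [0.0, 0.0, 1.0]]
scene [[-0.91, -0.275, 0.309, 0.245], [-0.414, 0.609, -0.677, 0.592], [-0.002, -0.744, -0.668, 0.854], [0.0, 0.0, 0.0, 1.0]] [[423.12049444402584, 0.0, 323.404263171662], [0.0, 423.12049444402584, 201.42641604955384], [0.0, 0.0, 1.0]]
```

View pics/top0.png

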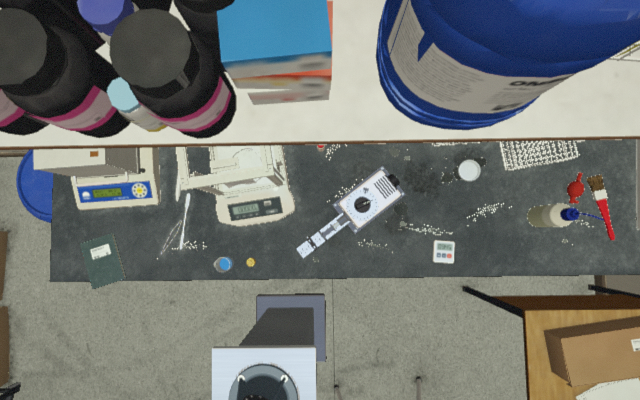

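View pics/scene0.png

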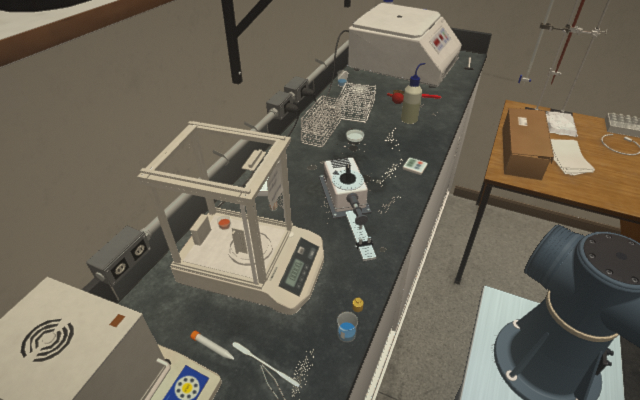

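The top view shows the unit at about (368,200), with the knob at (362,204) and the rail running down-left to (303,250). The beaker is at (222,265), the weight at (250,263), the timer at (444,252) and the vial probably at (468,170). I'll enlarge this area.

Run:
```python
from h import *
im=np.load('pics/top0.npy')[155:265,290:410]
a=cv2.resize(im,None,fx=6,fy=5.4,interpolation=cv2.INTER_CUBIC);cv2.imwrite('pics/c0.png',cv2.resize(im,None,fx=5.4,fy=5.4,interpolation=cv2.INTER_CUBIC))
for n,p,z in[('knob',(362,204),.126),('rail end',(303,250),.01),('timer',(444,252),.015),('beaker',(222,265),.05),('weight',(250,263),.03)]:print(n,at_z('top',p,z).round(3))
```

```text
knob [ 0.575 -0.301  0.126]
rail end [ 0.444 -0.127  0.01 ]
timer [ 0.432 -0.554  0.015]
beaker [0.405 0.112 0.05 ]
weight [0.408 0.032 0.03 ]
```

View pics/c0.png

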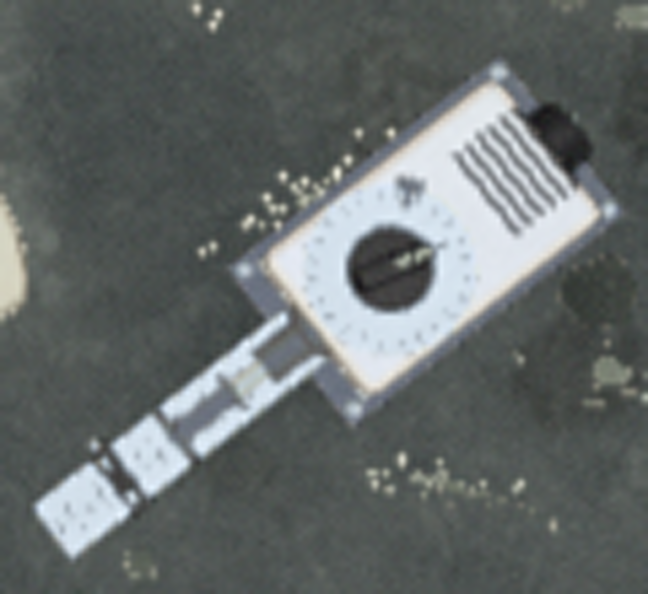

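Unit yaw is about -0.91, the knob nose about -1.13 and the tab about -0.23, so the turn is about 0.9 rad. I'll go over by the low-radius side, clear of the balance.

Emit:
send_rows(commands=[{"delta_pos": [3, -5, 1.5], "yaw": 0}, {"delta_pos": [3, -5, 1.5], "yaw": 0}, {"delta_pos": [3, -5, 1.5], "yaw": -0.1}, {"delta_pos": [3, -5, 1.5], "yaw": -0.1}, {"delta_pos": [3, -5, 1], "yaw": -0.1}, {"delta_pos": [3, -5, 0], "yaw": -0.1}, {"delta_pos": [1.5, -5.8, 0], "yaw": -0.1}, {"delta_pos": [1.5, -5.8, 0], "yaw": -0.1}, {"delta_pos": [1.5, -5.8, 0], "yaw": -0.1}, {"delta_pos": [1.5, -5.8, 0], "yaw": -0.1}], grip=-1)

```text
t: 1.35
tcp_pos: [0.3907, 0.0611, 0.2993]
tool_rot: [0.503, 0.864, -0.001, 0.0]
force: [0.8, -0.4, 0.1]
finger_gap: 0.999
```

Emit:
send_rows(commands=[{"delta_pos": [0.8, -6, 0], "yaw": -0.08}, {"delta_pos": [0.8, -6, 0], "yaw": 0}, {"delta_pos": [0.8, -6, 0], "yaw": 0}, {"delta_pos": [0.8, -6, 0], "yaw": 0}, {"delta_pos": [3.9, -3, 0], "yaw": 0}, {"delta_pos": [3.9, -3, 0], "yaw": 0}, {"delta_pos": [3.9, -3, 0], "yaw": 0}, {"delta_pos": [3, -2.5, 0], "yaw": 0}, {"delta_pos": [0, 0, 0], "yaw": 0}])

```text
t: 2.48
tcp_pos: [0.5715, -0.311, 0.2956]
tool_rot: [0.544, 0.839, -0.0, -0.001]
force: [-0.3, 0.4, -0.3]
finger_gap: 1.0
```

Run:
```python
from h import *
s=snap('wrist','w0',None,1.25)
print(s['t'],s['tcp_pos'],s['tool_rot'],s['q'].round(2) if hasattr(s['q'],'round') else s['q'])
print(cam('wrist',s)[1].round(3).tolist(), cam('wrist',s)[0].tolist())
```

```text
2.475 [ 0.5715016  -0.3110455   0.29559294] [ 5.43509661e-01  8.39401640e-01 -2.98174388e-04 -1.43015923e-03] [-0.67  0.5   1.28 -0.    1.35 -1.09]
[[0.912, 0.391, 0.12, 0.54], [0.409, -0.87, -0.275, -0.24], [-0.003, 0.301, -0.954, 0.439], [0.0, 0.0, 0.0, 1.0]] [[299.034939014184, 0.0, 318.913017050636], [0.0, 299.034939014184, 202.08879899403183], [0.0, 0.0, 1.0]]
```

View pics/w0.png

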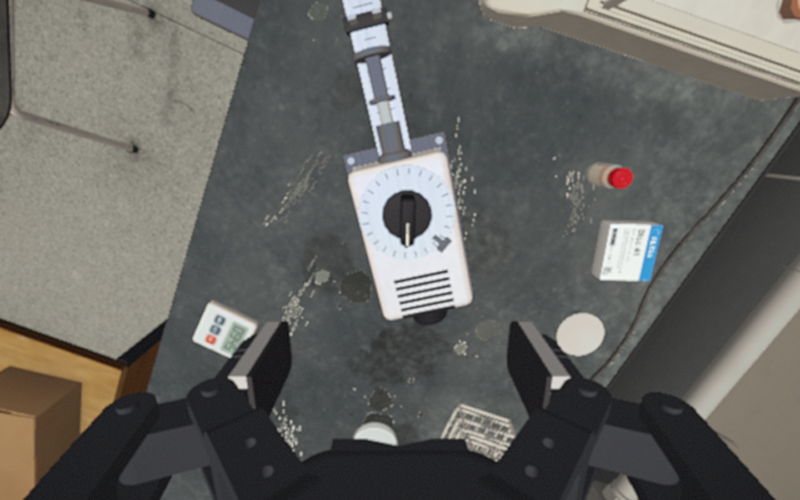

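The wrist view shows the knob at (408,215), its nose line pointing down, the tab at (442,242), and the rod with its marker at the top (365,18). The picture is 1.25x. I'll enlarge the knob and rod parts together.

Run:
```python
from h import *
im=np.load('pics/w0.npy')
a=np.hstack([im[110:235,276:376],im[0:125,268:332]])
cv2.imwrite('pics/w0c.png',cv2.resize(a,None,fx=4.8,fy=4.8,interpolation=cv2.INTER_CUBIC))
```

```text
(no output)
```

View pics/w0c.png

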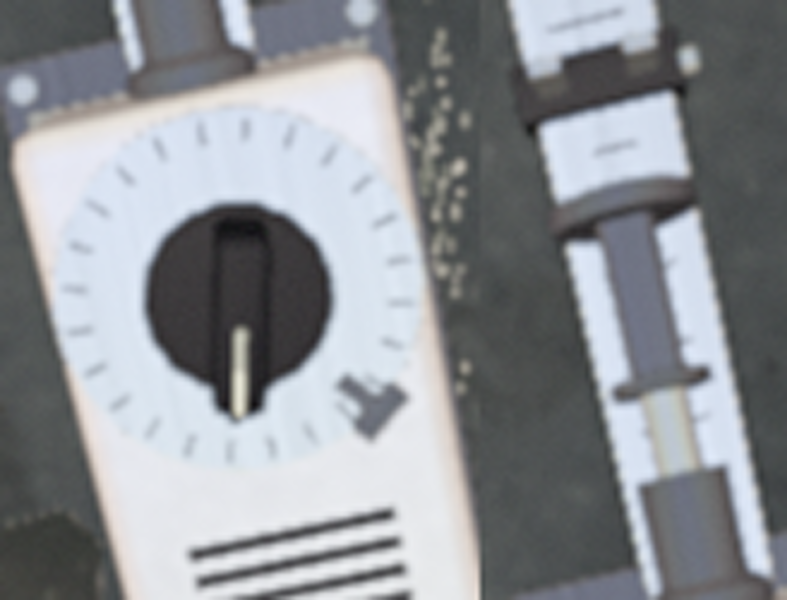

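```bash
cat > m.py <<'E'
from h import *
from types import SimpleNamespace
s={'tcp_pos':[0.5715016,-0.3110455,0.29559294],'tool_rot':[5.43509661e-01,8.39401640e-01,-2.98e-04,-1.43e-03]}
def k(x,y,z):return at_z('wrist',(276+x/4.8,110+y/4.8),z,s)[:2]
def r(x,y,z):return at_z('wrist',(268+(x-480)/4.8,y/4.8),z,s)[:2]
ang=lambda d:round(float(np.arctan2(d[1],d[0])),3)
c=k(238,286,.088); m=k(242,328,.126); e=k(238,415,.126)
print('dial c',c,'line mid',m,'end',e,'len',np.hypot(*(e-m)),'ang',ang(e-m),'ang from c',ang(e-c),np.hypot(*(e-c)))
for p in((390,417),(350,382),(372,438),(408,395)):
    q=k(*p,.091);print('tab',ang(q-c),np.hypot(*(q-c)))
print('slots',ang(k(190,553,.085)-k(395,513,.085)))
fl=r(660,382,.075);print('flange top',fl)
E1=r(545,68,.034);E2=r(642,42,.034);print('ears?',E1,E2,np.hypot(*(E1-E2)),ang(E1-E2))
rs=r(678,430,.068);n1=r(630,225,.071);print('rod',rs,'neck front',n1, 'ang',ang(r(668,380,.071)-r(628,220,.071)))
for n,q in(('earmid',(E1+E2)/2),('neckF',n1),('neckR',r(660,372,.071)),('fdisc top',r(620,185,.08))):
    d=q-c;print(n,ang(d),np.hypot(*d))
E
python3 m.py
```

```text
dial c [ 0.57515542 -0.30144849] line mid [ 0.57612498 -0.30310116] end [ 0.58370701 -0.32185039] len 0.02022426149606432 ang -1.187 ang from c -1.174 0.022121641860084508
tab -0.285 0.050691013594248054
tab -0.279 0.036867859459012296
tab -0.423 0.05147771287282911
tab -0.143 0.05072549233247527
slots -2.512
flange top [ 0.51293752 -0.21924532]
ears? [ 0.45537737 -0.16240132] [ 0.47503756 -0.14747611] 0.024683694913586934 -2.492
rod [ 0.52067511 -0.22696232] neck front [ 0.49295084 -0.19094482] ang -0.897
earmid 2.215 0.18317659831075805
neckF 2.21 0.13772673801602392
neckR 2.215 0.10560407405852702
fdisc top 2.211 0.14438357454525966
```

Everything is consistent. The axis is at (0.5755,-0.302), the unit yaw about -0.925 and the bar about -1.18. The tab is at -0.283, so the turn is about 0.90. The ears are 183 mm out, so the pull is about 38 mm.

Emit:
send_rows(commands=[{"delta_pos": [0.4, 0.9, -4], "yaw": -0.03}, {"delta_pos": [0, 0, -5], "yaw": 0}, {"delta_pos": [0, 0, -5], "yaw": 0}, {"delta_pos": [0, 0, -3], "yaw": 0}, {"delta_pos": [0, 0, 0], "yaw": 0}], grip=-1, force=40)

```text
t: 3.15
tcp_pos: [0.5688, -0.2944, 0.1233]
tool_rot: [0.556, 0.831, 0.0, -0.005]
force: [0.1, -0.2, 0.2]
finger_gap: 1.003
```

Emit:
send_rows(commands=[{"delta_pos": [0.67, -0.76, 0], "yaw": 0}, {"delta_pos": [0, 0, 0], "yaw": 0}])

```text
t: 3.4
tcp_pos: [0.5769, -0.3029, 0.1266]
tool_rot: [0.555, 0.832, 0.0, -0.002]
force: [-0.5, -0.2, -0.1]
finger_gap: 1.006
```

Emit:
send_rows(commands=[{"delta_pos": [-0.1, 0.1, -1.4], "yaw": 0}, {"delta_pos": [0, 0, -1.2], "yaw": 0}, {"delta_pos": [0, 0, 0], "yaw": 0}])

```text
t: 3.78
tcp_pos: [0.5767, -0.3026, 0.1013]
tool_rot: [0.555, 0.832, -0.0, -0.0]
force: [0.3, -0.4, 0.6]
finger_gap: 0.999
```

Emit:
send_rows(commands=[{"delta_pos": [-0.08, 0.05, 0], "yaw": 0}, {"delta_pos": [0, 0, 0], "yaw": 0}, {"delta_pos": [0, 0, 0], "yaw": 0}, {"delta_pos": [0, 0, 0], "yaw": 0}, {"delta_pos": [0, 0, 0], "yaw": 0}, {"delta_pos": [0, 0, 0], "yaw": 0}], grip=1, force=40)

```text
t: 4.53
tcp_pos: [0.5754, -0.3023, 0.1017]
tool_rot: [0.555, 0.832, -0.001, -0.001]
force: [0.5, -0.1, -0.5]
finger_gap: 0.147
```

Emit:
send_rows(commands=[{"delta_pos": [0, 0, 0], "yaw": 0.12}, {"delta_pos": [0, 0, 0], "yaw": 0.12}, {"delta_pos": [0, 0, 0], "yaw": 0.12}, {"delta_pos": [0, 0, 0], "yaw": 0.12}, {"delta_pos": [0, 0, 0], "yaw": 0}])

```text
t: 5.15
tcp_pos: [0.5749, -0.3026, 0.1017]
tool_rot: [0.336, 0.942, -0.001, -0.001]
force: [-0.3, 0.3, 0.6]
finger_gap: 0.139
```

Emit:
send_rows(commands=[{"delta_pos": [0, 0, 0], "yaw": 0.12}, {"delta_pos": [0, 0, 0], "yaw": 0.12}, {"delta_pos": [0, 0, 0], "yaw": 0.12}, {"delta_pos": [0, 0, 0], "yaw": 0.03}, {"delta_pos": [0, 0, 0], "yaw": 0}])

```text
t: 5.78
tcp_pos: [0.5746, -0.303, 0.1017]
tool_rot: [0.147, 0.989, -0.001, -0.001]
force: [-0.1, 0.8, 0.7]
finger_gap: 0.144
```

Run:
```python
from h import *
s=manip.sense();Y=R.from_quat(s['tool_rot']).as_matrix()[:2,1];print(np.arctan2(Y[1],Y[0]),s['tcp_pos'],s['ft_torque'])
```

```text
1.2765469094043684 [ 0.57464952 -0.30304719  0.10172198] [0.09627879 0.04809871 0.01539662]
```

Emit:
send_rows(commands=[{"delta_pos": [0, 0, 0], "yaw": 0.012}, {"delta_pos": [0, 0, 0], "yaw": 0}])

```text
t: 6.02
tcp_pos: [0.5747, -0.3031, 0.1017]
tool_rot: [0.141, 0.99, -0.001, -0.001]
force: [-0.2, 0.0, 1.6]
finger_gap: 0.144
```

Emit:
send_rows(commands=[{"delta_pos": [0, 0, 0], "yaw": 0}, {"delta_pos": [0, 0, 0], "yaw": 0}, {"delta_pos": [0, 0, 0], "yaw": 0}, {"delta_pos": [0, 0, 3], "yaw": 0}, {"delta_pos": [0, 0, 5], "yaw": 0}, {"delta_pos": [0, 0, 5], "yaw": 0}, {"delta_pos": [0, 0, 0], "yaw": 0}], grip=-1)

```text
t: 6.9
tcp_pos: [0.5748, -0.3021, 0.2345]
tool_rot: [0.142, 0.99, -0.0, -0.001]
force: [-0.3, 0.2, -0.7]
finger_gap: 1.004
```

Run:
```python
from h import *
s=snap('wrist','w1'); im=np.load('pics/w1.npy')
u=proj('wrist',[.5755,-.302,.088],s).astype(int);print(s['t'],s['tcp_pos'],list(s['tool_rot']),u)
x0=max(u[0]-60,0);y0=max(u[1]-50,0);print(x0,y0)
cv2.imwrite('pics/w1c.png',cv2.resize(im[y0:y0+100,x0:x0+120],None,fx=6,fy=6,interpolation=cv2.INTER_CUBIC))
```

```text
6.9 [ 0.57482121 -0.30211211  0.23448969] [np.float64(0.1417694603778626), np.float64(0.9898993470838425), np.float64(-0.0004704252968163503), np.float64(-0.0006938639577732334)] [319 189]
259 139
```

View pics/w1c.png

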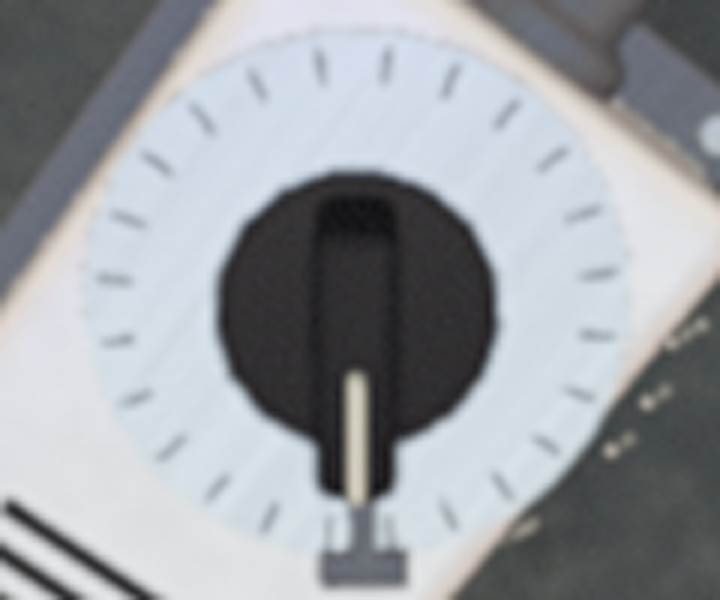

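The nose line runs from (355,375) to (357,500). The T-tab's head is centred at (363,568), and the dial centre is about (356,298).

Run:
```python
from h import *
s={'tcp_pos':[0.57482121,-0.30211211,0.23448969],'tool_rot':[0.14176946,0.98989935,-0.00047043,-0.00069386]}
k=lambda x,y,z:at_z('wrist',(259+x/6,139+y/6),z,s)[:2]
ang=lambda d:round(float(np.arctan2(d[1],d[0])),3)
c=k(356.5,298,.088);m=k(355,375,.126);e=k(357,500,.126);t=k(363.5,568,.091);st=k(364.5,520,.092)
print('c',c,'m',m,'line',ang(e-m),'c-end',ang(e-c),'m-avg', 'tab',ang(t-c),ang(st-c),ang(t-m),np.hypot(*(t-c)))
print('ax',proj('wrist',[*c,.126],s),)
```

```text
c [ 0.57458217 -0.3027283 ] m [ 0.57604349 -0.30327848] line -0.27 c-end -0.277 m-avg tab -0.259 -0.249 -0.256 0.04758738985035701
ax [318.29947515 199.81202491]
```

The nose is about 0.02 rad (0.6 mm) short of the tab. There's plenty of time, so I'll re-grip and trim it.

Emit:
send_rows(commands=[{"delta_pos": [0, 0, -5], "yaw": 0}, {"delta_pos": [0, 0, -5], "yaw": 0}, {"delta_pos": [0, 0, -2.5], "yaw": 0}, {"delta_pos": [0, 0, 0], "yaw": 0}])

```text
t: 7.45
tcp_pos: [0.57, -0.2983, 0.0989]
tool_rot: [0.142, 0.99, 0.003, -0.006]
force: [0.2, 0.4, 0.3]
finger_gap: 1.0
```

Emit:
send_rows(commands=[{"delta_pos": [0.5, -0.42, 0.2], "yaw": 0}, {"delta_pos": [0, 0, 0], "yaw": 0}])

```text
t: 7.7
tcp_pos: [0.5758, -0.3031, 0.1016]
tool_rot: [0.142, 0.99, 0.003, -0.006]
force: [-0.2, 0.9, -0.3]
finger_gap: 0.998
```

Emit:
send_rows(commands=[{"delta_pos": [0, 0, 0], "yaw": 0}, {"delta_pos": [0, 0, 0], "yaw": 0}, {"delta_pos": [0, 0, 0], "yaw": 0}, {"delta_pos": [0, 0, 0], "yaw": 0}, {"delta_pos": [0, 0, 0], "yaw": 0}, {"delta_pos": [0, 0, 0], "yaw": 0.02}, {"delta_pos": [0, 0, 0], "yaw": 0}], grip=1)

```text
t: 8.57
tcp_pos: [0.5772, -0.3039, 0.1048]
tool_rot: [0.131, 0.991, 0.001, -0.004]
force: [1.0, 0.1, 0.7]
finger_gap: 0.141
```

Run:
```python
from h import *
s=manip.sense();Y=R.from_quat(s['tool_rot']).as_matrix()[:2,1];print(np.arctan2(Y[1],Y[0]),s['tcp_pos'],s['ft_torque'])
```

```text
1.3074916173843736 [ 0.57722076 -0.30391685  0.10483056] [-0.00780633  0.03779642  0.02669277]
```

Emit:
send_rows(commands=[{"delta_pos": [0, 0, 0], "yaw": 0}, {"delta_pos": [0, 0, 0], "yaw": 0}, {"delta_pos": [0, 0, 0], "yaw": 0}, {"delta_pos": [0, 0, 3], "yaw": 0}, {"delta_pos": [0, 0, 5], "yaw": 0}, {"delta_pos": [-1.5, 2, 4], "yaw": -0.16}, {"delta_pos": [-1.5, 2, 0], "yaw": -0.16}, {"delta_pos": [-1.5, 2, 0], "yaw": -0.16}, {"delta_pos": [-1.5, 2, 0], "yaw": -0.16}, {"delta_pos": [0, 0, 0], "yaw": 0}], grip=-1)

```text
t: 9.82
tcp_pos: [0.515, -0.2222, 0.2282]
tool_rot: [0.446, 0.895, 0.004, -0.001]
force: [0.1, -0.0, 0.5]
finger_gap: 0.996
```

Run:
```python
from h import *
s=snap('wrist','w2',None,1.25)
Y=R.from_quat(s['tool_rot']).as_matrix()[:2,1];print(np.arctan2(Y[1],Y[0]),s['t'],s['tcp_pos'],list(s['tool_rot']))
```

```text
0.6470890659165449 9.825 [ 0.5150496  -0.22224099  0.2282318 ] [np.float64(0.44559795604321445), np.float64(0.8952245693673042), np.float64(0.0036924270277569862), np.float64(-0.001340878025393585)]
```

View pics/w2.png

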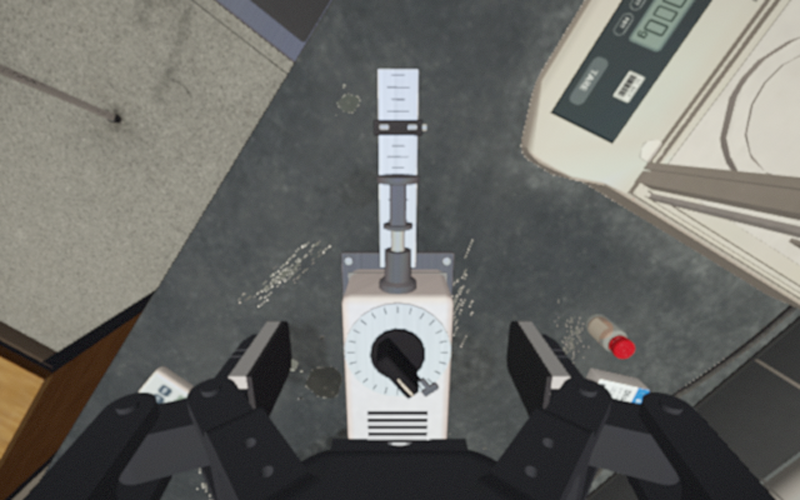

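The rail is vertical in the view, so the yaw is aligned, and the knob's nose points at the tab. The ears are at (385,127) and (413,127), the front disc at (398,180), the rear flange at (398,226) and the balance corner at about (526,150).

Run:
```python
from h import *
im=np.load('pics/w2.npy')
a=np.hstack([im[85:205,290:350],im[255:325,270:370][:, :].repeat(1,0) if 0 else cv2.copyMakeBorder(im[255:325,270:370],0,50,0,0,cv2.BORDER_CONSTANT)])
cv2.imwrite('pics/w2c.png',cv2.resize(a,None,fx=5,fy=5,interpolation=cv2.INTER_CUBIC))
s={'tcp_pos':[0.5150496,-0.22224099,0.2282318],'tool_rot':[0.445598,0.8952246,0.0036924,-0.00134]}
k=lambda x,y,z:at_z('wrist',(x/1.25,y/1.25),z,s)[:2]
c=k(398,350,.088);u=np.array([np.cos(2.2155),np.sin(2.2155)]);v=np.array([-u[1],u[0]])
for n,p,z in(('c',(398,350),.088),('earL',(385,126),.034),('earR',(413,126),.034),('disc top',(398,178),.08),('flange',(398,226),.075),('bal',(526,150),.06),('bal0',(526,150),.0)):
    q=k(*p,z);print(n,q.round(4),'along',((q-c)@u).round(4),'lat',((q-c)@v).round(4))
```

```text
c [ 0.5752 -0.3017] along 0.0 lat 0.0
earL [ 0.4551 -0.1608] along 0.1849 lat 0.0113
earR [ 0.4742 -0.1463] along 0.1849 lat -0.0126
disc top [ 0.4874 -0.1853] along 0.1458 lat 0.0003
flange [ 0.5109 -0.2164] along 0.1068 lat 0.0002
bal [ 0.5576 -0.1071] along 0.1662 lat -0.1029
bal0 [ 0.5748 -0.0966] along 0.1642 lat -0.1229
```

View pics/w2c.png

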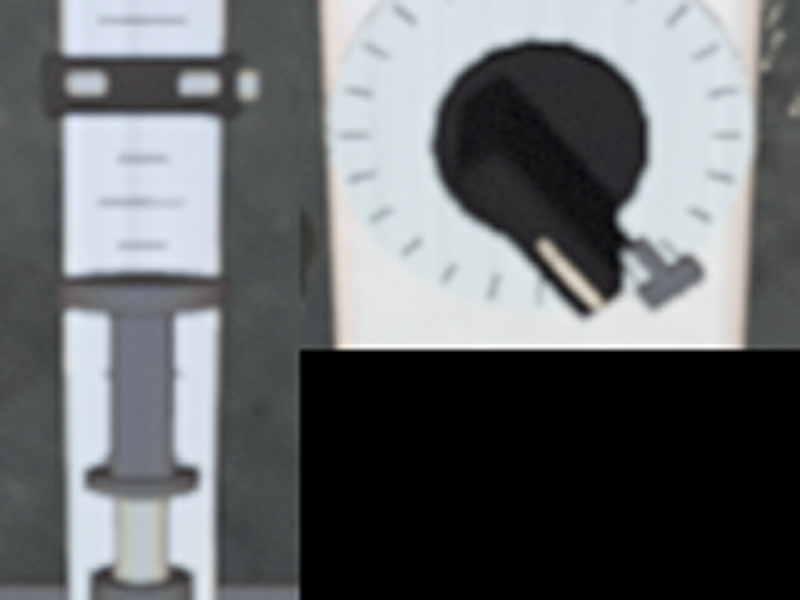

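Knob nose at the tab confirmed. Next is the descent to the rod's neck, with target TCP (0.500,-0.202,0.043).

Emit:
send_rows(commands=[{"delta_pos": [-1.3, 1.8, 0], "yaw": 0}, {"delta_pos": [0, 0, -4], "yaw": 0}, {"delta_pos": [0, 0, -4], "yaw": 0}, {"delta_pos": [0, 0, -2.5], "yaw": 0}, {"delta_pos": [0, 0, 0], "yaw": 0}])

```text
t: 10.5
tcp_pos: [0.5097, -0.2123, 0.1221]
tool_rot: [0.441, 0.897, 0.002, 0.006]
force: [-0.2, 0.1, 0.2]
finger_gap: 0.995
```

Emit:
send_rows(commands=[{"delta_pos": [-0.9, 1.0, -2], "yaw": 0.01}, {"delta_pos": [0, 0, 0], "yaw": 0}])

```text
t: 10.75
tcp_pos: [0.5034, -0.2049, 0.1032]
tool_rot: [0.436, 0.9, 0.002, 0.009]
force: [0.4, 0.2, 0.1]
finger_gap: 1.002
```

Emit:
send_rows(commands=[{"delta_pos": [-0.3, 0.3, -1.5], "yaw": -0.023}, {"delta_pos": [0, 0, -2], "yaw": 0}, {"delta_pos": [0, 0, -2], "yaw": 0}, {"delta_pos": [0, 0, 0], "yaw": 0}])

```text
t: 11.25
tcp_pos: [0.5093, -0.209, 0.0541]
tool_rot: [0.446, 0.895, -0.0, 0.019]
force: [-0.4, -0.1, -0.5]
finger_gap: 0.998
```

```bash
cat > a.py <<'E'
from h import *
s=manip.sense();M=R.from_quat(s['tool_rot']).as_matrix();Y=M[:2,1]
c=np.array([.5752,-.3020]);u=np.array([-.6010,.7993]);v=np.array([-u[1],u[0]])
g=s['tcp_pos']-.019*M[:,2]
print('yaw',np.arctan2(Y[1],Y[0]).round(4),'grasp along/lat/z',((g[:2]-c)@u).round(4),((g[:2]-c)@v).round(4),g[2].round(4),'tilt',M[:,2].round(3),'F',np.round(s['force'],1),s['finger_gap'],s['t'])
E
python3 a.py
```

```text
yaw 0.6467 grasp along/lat/z 0.1146 -0.0029 0.0731 tilt [ 0.034 -0.017 -0.999] F [-0.4 -0.1 -0.5] 0.9982668128214979 11.25
```

Emit:
send_rows(commands=[{"delta_pos": [-0.85, 0.65, -0.5], "yaw": 0}, {"delta_pos": [0, 0, -0.5], "yaw": 0}, {"delta_pos": [0, 0, 0], "yaw": 0}])

```text
t: 11.62
tcp_pos: [0.5028, -0.2039, 0.0467]
tool_rot: [0.446, 0.895, -0.001, 0.023]
force: [1.1, -0.6, -0.2]
finger_gap: 1.002
```

```bash
python3 a.py
```

```text
yaw 0.6473 grasp along/lat/z 0.1227 -0.0007 0.0656 tilt [ 0.04  -0.021 -0.999] F [ 1.1 -0.6 -0.2] 1.0021366286103828 11.625
```

Emit:
send_rows(commands=[{"delta_pos": [-0.15, 0.2, -0.35], "yaw": 0}, {"delta_pos": [0, 0, 0], "yaw": 0}])

```text
t: 11.88
tcp_pos: [0.5015, -0.2019, 0.0434]
tool_rot: [0.446, 0.895, -0.001, 0.023]
force: [0.1, 0.4, 0.2]
finger_gap: 0.997
```

Emit:
send_rows(commands=[{"delta_pos": [0, 0, 0], "yaw": 0}, {"delta_pos": [0, 0, 0], "yaw": 0}, {"delta_pos": [0, 0, 0], "yaw": 0}, {"delta_pos": [0, 0, 0], "yaw": 0}, {"delta_pos": [0, 0, 0], "yaw": 0}, {"delta_pos": [0, 0, 0], "yaw": 0}], grip=1, force=70)

```text
t: 12.62
tcp_pos: [0.5007, -0.2028, 0.0437]
tool_rot: [0.445, 0.895, -0.002, 0.023]
force: [0.3, 0.1, 0.2]
finger_gap: 0.157
```

```bash
python3 a.py
```

```text
yaw 0.6485 grasp along/lat/z 0.1249 0.0002 0.0626 tilt [ 0.039 -0.023 -0.999] F [0.3 0.1 0.2] 0.15734657065172916 12.625
```

Emit:
send_rows(commands=[{"delta_pos": [-0.48, 0.64, 0], "yaw": 0}, {"delta_pos": [-0.48, 0.64, 0], "yaw": 0}, {"delta_pos": [-0.48, 0.64, 0], "yaw": 0}, {"delta_pos": [-0.48, 0.64, 0], "yaw": 0}, {"delta_pos": [0, 0, 0], "yaw": 0}])

```text
t: 13.25
tcp_pos: [0.4878, -0.1855, 0.0437]
tool_rot: [0.445, 0.895, -0.005, 0.033]
force: [2.2, -6.5, -2.7]
finger_gap: 0.151
```

```bash
python3 a.py
```

```text
yaw 0.6492 grasp along/lat/z 0.1468 0.0002 0.0627 tilt [ 0.054 -0.038 -0.998] F [ 2.2 -6.5 -2.7] 0.15103394900915043 13.25
```

Emit:
send_rows(commands=[{"delta_pos": [-0.48, 0.64, 0], "yaw": 0}, {"delta_pos": [-0.48, 0.64, 0], "yaw": 0}, {"delta_pos": [-0.3, 0.4, 0], "yaw": 0}, {"delta_pos": [0, 0, 0], "yaw": 0}])

```text
t: 13.75
tcp_pos: [0.4816, -0.1771, 0.0438]
tool_rot: [0.445, 0.895, -0.008, 0.042]
force: [1.4, -7.9, -2.8]
finger_gap: 0.15
```

```bash
python3 a.py
python3 - <<'E'
from h import *
s=snap('wrist','w3');im=np.load('pics/w3.npy');print(list(s['tcp_pos']),list(s['tool_rot']))
snap('scene','s3');b=np.load('pics/s3.npy')
cv2.imwrite('pics/w3c.png',np.vstack([cv2.resize(im[0:150,240:400],None,fx=5,fy=2,interpolation=cv2.INTER_CUBIC)*0,]) if 0 else np.hstack([cv2.resize(im[60:260,250:390],(420,600),interpolation=cv2.INTER_CUBIC),cv2.resize(b[160:280,315:391],(380,600),interpolation=cv2.INTER_CUBIC)]))
for n in(.182,.184,.186):
  c=np.array([.5752,-.3020]);u=np.array([-.6010,.7993]);print(proj('wrist',[*(c+n*u),.034],s),proj('scene',[*(c+n*u),.034]))
E
```

```text
yaw 0.6489 grasp along/lat/z 0.1576 0.0002 0.0627 tilt [ 0.068 -0.051 -0.996] F [ 1.4 -7.9 -2.8] 0.15011594072182885 13.75
[np.float64(0.4816193269149077), np.float64(-0.1770835093729415), np.float64(0.04380240845423885)] [np.float64(0.44480237842200215), np.float64(0.8946179558422588), np.float64(-0.00799264530621093), np.float64(0.041781273984375214)]
[318.24774505 207.62247104] [364.98426328 236.34618939]
[318.26074774 204.1512874 ] [365.20132221 236.88359677]
[318.27387573 200.64665448] [365.4189444  237.42239872]
```

View pics/w3c.png

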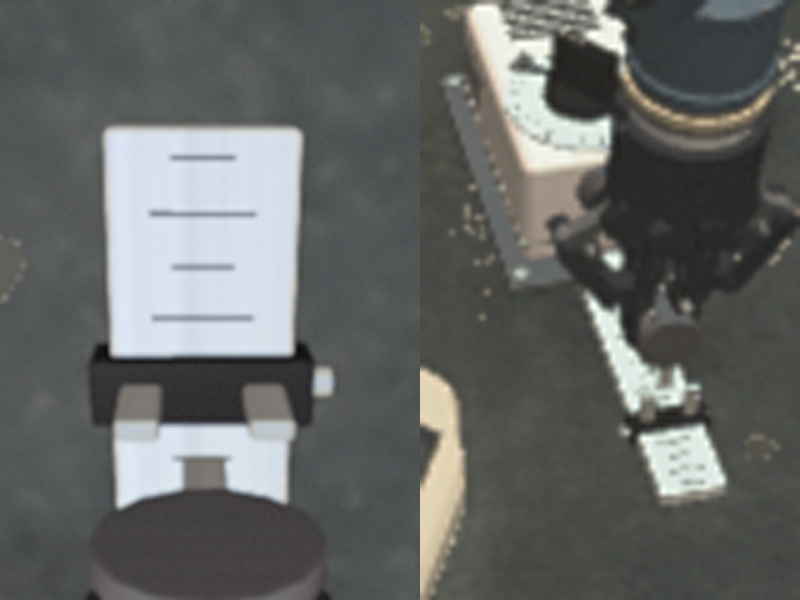

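Left: the ear tops are at row 430 (x 137 and 268), and the blade's lower end is at (204,459), still short of the ears. Right: the knob is untouched.

```bash
cat > b.py <<'E'
from h import *
import sys
s=manip.sense()
c=np.array([.5752,-.3020]);u=np.array([-.6010,.7993])
f=lambda y,z:round(float((at_z('wrist',(318,y),z,s)[:2]-c)@u),4)
e,b=map(float,sys.argv[1:])
print('ear',f(60+e/3,.034),'blade front face',f(60+b/3,.030))
E
python3 b.py 430 459; python3 a.py
```

```text
ear 0.184 blade front face 0.1766
yaw 0.6488 grasp along/lat/z 0.1572 0.0002 0.0627 tilt [ 0.068 -0.052 -0.996] F [ 1.1 -7.9 -4.3] 0.149049661105129 13.85
```

Emit:
send_rows(commands=[{"delta_pos": [-0.42, 0.56, 0], "yaw": 0}, {"delta_pos": [-0.42, 0.56, 0], "yaw": 0}, {"delta_pos": [0, 0, 0], "yaw": 0}])

```text
t: 14.22
tcp_pos: [0.4788, -0.1731, 0.0439]
tool_rot: [0.445, 0.894, -0.01, 0.049]
force: [1.4, -9.4, -5.6]
finger_gap: 0.154
```

```bash
python3 a.py
python3 - <<'E'
from h import *
s=snap('wrist','w4');im=np.load('pics/w4.npy')
cv2.imwrite('pics/w4c.png',cv2.resize(im[160:260,260:380],(720,600),interpolation=cv2.INTER_CUBIC))
E
python3 a.py
```

```text
yaw 0.6486 grasp along/lat/z 0.1628 0.0001 0.0628 tilt [ 0.079 -0.062 -0.995] F [ 1.4 -9.4 -5.6] 0.15382712643886148 14.225
yaw 0.6488 grasp along/lat/z 0.1622 0.0001 0.0628 tilt [ 0.079 -0.063 -0.995] F [ 1.3 -8.8 -4.5] 0.14999203098981054 14.275
```

View pics/w4c.png

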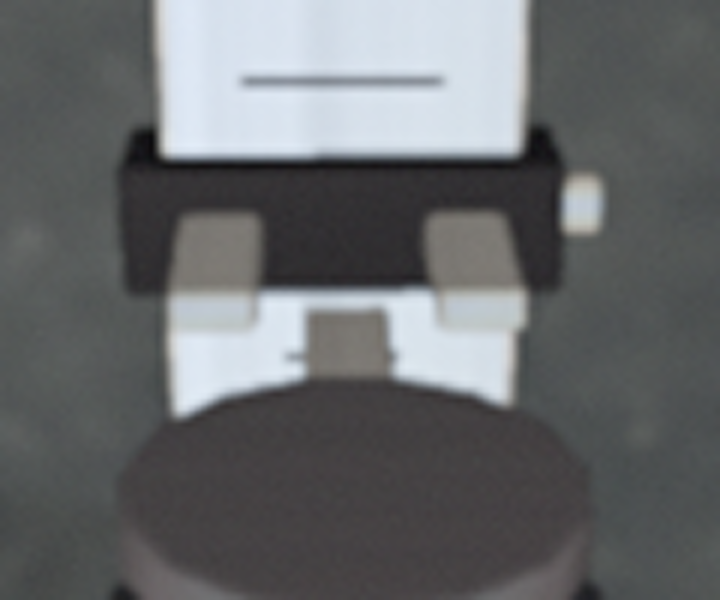

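The ear-top faces span rows 290–328 (mid 309), and the blade's lower edge is at (347,311).

```bash
python3 b.py 454.5 455.5
```

```text
ear 0.184 blade front face 0.1819
```

The image says 3.6 mm to go and the kinematics about 2 mm. I'll pull about 3 mm more.

Emit:
send_rows(commands=[{"delta_pos": [-0.36, 0.48, 0], "yaw": 0}, {"delta_pos": [-0.12, 0.16, 0], "yaw": 0}])

```text
t: 14.52
tcp_pos: [0.4779, -0.1719, 0.0439]
tool_rot: [0.445, 0.894, -0.012, 0.054]
force: [2.3, -7.6, -5.2]
finger_gap: 0.15
```

```bash
python3 a.py
```

```text
yaw 0.6487 grasp along/lat/z 0.1645 0.0001 0.0628 tilt [ 0.086 -0.069 -0.994] F [ 2.3 -7.6 -5.2] 0.14957380377360885 14.525
```

Emit:
send_rows(commands=[{"delta_pos": [-0.24, 0.32, 0], "yaw": 0}, {"delta_pos": [-0.06, 0.08, 0], "yaw": 0}])

```text
t: 14.78
tcp_pos: [0.4783, -0.1725, 0.044]
tool_rot: [0.445, 0.894, -0.013, 0.059]
force: [0.8, -8.5, -4.1]
finger_gap: 0.152
```

```bash
python3 a.py
python3 - <<'E'
from h import *
s=snap('wrist','w5');im=np.load('pics/w5.npy')
cv2.imwrite('pics/w5c.png',cv2.resize(im[160:260,260:380],(720,600),interpolation=cv2.INTER_CUBIC))
E
python3 a.py
```

```text
yaw 0.6487 grasp along/lat/z 0.1639 0.0001 0.0628 tilt [ 0.093 -0.076 -0.993] F [ 0.8 -8.5 -4.1] 0.15204390194511302 14.775
yaw 0.6487 grasp along/lat/z 0.1637 0.0001 0.0629 tilt [ 0.094 -0.076 -0.993] F [ 0.7 -9.4 -4. ] 0.15176156169173807 14.825
```

View pics/w5c.png

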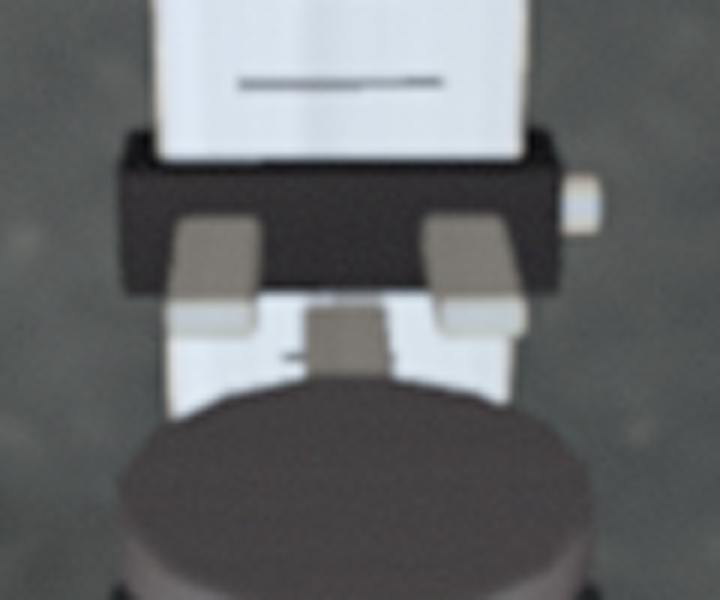

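The ear-top mid is at row 316, and the blade's lower edge is at (345,306).

```bash
python3 b.py 458 453
```

```text
ear 0.1843 blade front face 0.1834
```

Emit:
send_rows(commands=[{"delta_pos": [-0.42, 0.56, 0], "yaw": 0}, {"delta_pos": [-0.18, 0.24, 0], "yaw": 0}, {"delta_pos": [-0.15, 0.2, 0], "yaw": 0}])

```text
t: 15.2
tcp_pos: [0.4763, -0.1697, 0.044]
tool_rot: [0.445, 0.893, -0.015, 0.066]
force: [1.8, -9.2, -5.3]
finger_gap: 0.151
```

```bash
python3 a.py
```

```text
yaw 0.6481 grasp along/lat/z 0.1677 0.0001 0.0629 tilt [ 0.104 -0.085 -0.991] F [ 1.8 -9.2 -5.3] 0.15093868798025314 15.2
```

```bash
cat > e.py <<'E'
from h import *
import sys
def prof(im):
    g=cv2.cvtColor(im,cv2.COLOR_BGR2GRAY).astype(float)
    return g[200:228,315:320].mean(1).round(),g[200:228,337:342].mean(1).round(),g[200:228,291:299].mean(1).round()
if __name__=='__main__':
    p5=prof(np.load('pics/w5.npy'))
    s=snap('wrist',sys.argv[1]);p=prof(np.load('pics/'+sys.argv[1]+'.npy'))
    for i,r in enumerate(zip(*p5,*p)):print(200+i,*map(int,r))
E
python3 e.py w6; python3 a.py
```

```text
200 47 122 120 48 72 60
201 46 121 121 46 105 95
202 48 122 121 47 121 119
203 46 122 121 46 123 122
204 47 122 122 46 122 121
205 45 122 122 44 123 121
206 43 123 122 45 122 122
207 48 121 122 42 123 122
208 90 123 122 58 122 122
209 141 149 136 99 123 122
210 153 181 172 124 123 122
211 128 196 195 122 122 122
212 118 199 199 119 123 123
213 119 198 198 119 121 122
214 118 197 196 120 127 123
215 120 199 194 120 159 144
216 120 209 207 120 189 177
217 120 221 225 120 198 197
218 120 222 228 121 198 199
219 120 222 227 122 197 198
220 120 221 227 121 197 196
221 112 222 227 112 203 197
222 90 222 227 89 215 211
223 68 222 228 67 221 226
224 63 205 225 65 203 226
225 65 153 210 66 145 210
226 66 90 175 65 81 175
227 65 64 132 65 63 132
yaw 0.648 grasp along/lat/z 0.1677 0.0001 0.0629 tilt [ 0.104 -0.086 -0.991] F [ 2.2 -9.5 -4.4] 0.1493659004539112 15.25
```

```bash
python3 b.py 475.2 446.7
```

```text
ear 0.1847 blade front face 0.1884
```

Slight overshoot of about 2 mm. One zero row should sag back by about that.

Emit:
send_rows(commands=[{"delta_pos": [0, 0, 0], "yaw": 0}])

```text
t: 15.38
tcp_pos: [0.4778, -0.1716, 0.0441]
tool_rot: [0.445, 0.893, -0.016, 0.067]
force: [1.5, -7.9, -3.6]
finger_gap: 0.152
```

```bash
python3 a.py;python3 e.py w7|awk '{print $1,$5,$6,$7}'; python3 a.py
```

```text
yaw 0.6478 grasp along/lat/z 0.1653 0.0001 0.0629 tilt [ 0.106 -0.088 -0.99 ] F [ 1.5 -7.9 -3.6] 0.15174750148751304 15.375
200 47 122 122
201 47 123 121
202 47 122 122
203 45 123 121
204 45 123 122
205 46 123 122
206 45 123 122
207 42 123 122
208 55 123 122
209 92 121 122
210 118 128 124
211 122 162 144
212 120 190 177
213 119 198 195
214 120 198 199
215 121 198 198
216 120 196 196
217 120 202 197
218 121 213 210
219 121 221 225
220 121 222 228
221 108 222 227
222 83 223 227
223 65 220 228
224 64 197 223
225 67 138 207
226 65 80 173
227 66 62 132
yaw 0.6478 grasp along/lat/z 0.1649 0.0001 0.0629 tilt [ 0.107 -0.088 -0.99 ] F [-0.  -9.5 -3.5] 0.14575725503881604 15.425
```

```bash
python3 b.py 463.5 447.3
python3 - <<'E'
from h import *
im=np.load('pics/w7.npy');a=cv2.resize(im[160:260,270:366],(576,600),interpolation=cv2.INTER_CUBIC)
snap('scene','s7');b=np.load('pics/s7.npy');b=cv2.resize(b[160:260,325:363],(224,600),interpolation=cv2.INTER_CUBIC)
cv2.imwrite('pics/fin.png',np.hstack([a,b]))
E
python3 a.py
```

```text
ear 0.1841 blade front face 0.1854
yaw 0.6479 grasp along/lat/z 0.1649 0.0001 0.0629 tilt [ 0.107 -0.088 -0.99 ] F [ 0.8 -9.7 -4.6] 0.14934630147012812 15.475
```

View pics/fin.png

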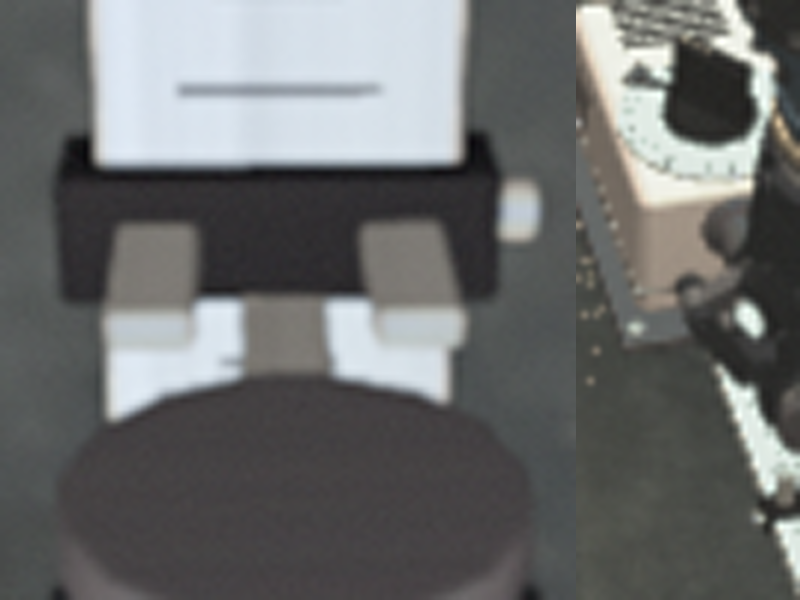

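The blade (x 245–328) stands between the ears. Its front face is 1.3 mm past mid-plane, so its middle is in line, and it is holding steady at 0.1649. The knob still points at the tab.

```bash
python3 -c "
from station import manip
print(manip.sign_off())"
```

```text
the job is handed in; nothing more can be done
None
```

I turned the focus knob to the steel index tab, then pulled the shutter rod to the length marker. I handed the job in at about 15.5 s, still gripping the rod at 70 N.

- **Knob:** I turned it about 0.90 rad anticlockwise. The first check showed it about 0.02 rad short, so I re-gripped and trimmed it by 0.021 rad. I did not re-measure the angle after the trim; a later close-up and the last scene picture both show the nose at the tab.
- **Rod:** At the end the middle of the blade was 183.9 mm from the knob's axis, and the plane of the ears 184.1 mm. The tool position suggests the blade is about 1 mm farther out, so the two readings differ by about 1 mm. I overshot by about 2 mm on the way and let it back. The grip was steady over the last three readings.
- **Tool tilt:** The tool leaned about 8 degrees under the spring's pull by the end, but the grip held. Readings between moves showed about 10 N at the wrist.
- **Bystanders:** No contact was seen, and I kept clear of the beaker, timer, vial and brass weight. I did not take a separate final picture to check each one.

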